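# Load the sugar grinder and hold its pulse dial

### The arm

A 6-joint arm with a two-finger parallel gripper is mounted at the origin on the work surface. World frame = base frame: x ahead of the robot, y to its left, z up, the work surface at z = 0. Lengths are in mm, angles in rad, forces in N, time in s.
With the tool pointing down it reaches from about 400 to 925 mm from the base axis. Payload 12.5 kg.
Tool frame: the origin (TCP) lies at the very end of the fingers, on their centre line; the grasp point (between the pads) lies 19 mm behind it; z points along the fingers, y is the line along which they close (so a half turn about z gives the same grasp; the last joint's range is limited). The gripper opens to 95 mm and grips with 3 to 60 N. Pads are 20 mm wide; open, the fingers measure 119 mm over their backs; the gripper's body (75 mm by 180 mm) begins 59 mm behind the grasp point.
Start: joints at [1.058, 0.491, 1.559, -0, 1.092, -0.106], TCP at [247.281, 574.02, 214.661] pointing down, gripper open.
Joint ranges: [-3.1, 3.1], [-0.84, 2.19], [0.05, 2.79], [-1.13, 4.28], [0.06, 2.93], [-2.69, 2.69]. Speed limits (rad/s): [2.22, 2.22, 2.79, 3.14, 3.14, 3.14].

### API

Orientations are given as [roll, pitch, yaw] about the fixed x, y, z axes, in that order (R = Rz(yaw) Ry(pitch) Rx(roll)).
In Python, from cell import state, imaging, env, spot_in, mark_of gives the robot as it stands. The module is installed in compiled form; this text tells all that it offers.
- The arm moves only by the tool step_arm, never from a script. Its argument "increments" is a list of rows, each an object with "slide": the shift along the tool's x, y, z in m, a list of three; "roll": the turn about the tool's z in rad. A call has 1 to 5 rows; each row is the pose to reach, as a shift and turn from the pose commanded when the call began, along the tool's axes at that moment; what a row does not reach only later rows make up. A row lasts 1/8 s, in which the tool goes at most 62.5 mm and 10.7 degrees, less where a joint would pass 70% of its speed; a pose out of reach is approached as far as the arm can. A call with a gripper value outside its range is refused whole. "fingers" is the opening, from 0 (shut) to 1 (fully open), set as the call begins (left out, the last holds). The fingers move at their own pace and stop on an object; the grip force is fixed at half the most. Time passes only in rows, so rows that repeat a pose let the fingers close. It gives the time, the measured TCP pose, the force, the opening and the grip force at its end, in the units of the state.
- state(): the state, without advancing time (a new reading comes with each control period).
- imaging.read_camera(name): name is "side" or "top"; returns a dict with "color" (400x640x3 uint8, red, green, blue), "z_map" (400x640 float32, mm along the optical axis (not along the pixel's ray), 0 where there is no reading), "intrinsics" (3x3 intrinsics, pixels), "camera_from_world" (4x4, takes a point from world to camera coordinates). Camera axes: x right, y up, looking along -z (the intrinsics and any distortion apply to the point x, -y, -z); pixel columns grow to the right and rows downward; lengths in mm; the calibration is good to about 2 mm. A picture is of the moment at which its call begins.
- env.job_done(): hands the job in; it is judged then, once.
Trained networks look in the newest picture that a camera, given by its name, has taken for a name from the list of things; names that differ only in an ending like _2 or _b are one class to them, and where a whole thing is asked for, a point or a joint stands for the part that bears it (a point fixed in the world has none). Each returns a list of dicts, best first, with "confidence" (0 to 1); they miss things now and then, are a little off and sometimes report something else, mostly with a low value. They report only what shows in the picture. A call takes as long as a camera call. They do not tell look-alikes from the thing itself.
- spot_in(camera, target): "bbox" ([left, top, right, bottom] in pixels, round what is visible of it).
- mark_of(camera, target): "uv" ([column, row] in pixels: a listed point, or the origin of a listed thing).
The state is a dict: "t": time; "joints": joint angles; "qvel": joint speeds; "tau": joint torques, N m; "eef_pos": TCP position; "tcp_rot": TCP orientation; "ft_force": force on the tool from outside, world axes, zero at the start; "moment": the same for the moment, N m; "opening": opening from 0.0 (shut) to 1.0 (fully open); "grip_force": force on a finger pad.
Only numpy, scipy, OpenCV 4.12 (cv2) and the standard library are available. Lean on these libraries where they do the work, as an engineer would, in place of code of your own. Each camera call takes 0.05 s, during which the arm holds its last target. There are 200 camera calls.

### The job

Use the small tongs from the pot to put the sugar lump from the saucer into the open bowl of the grinder; the fingers must not touch the lump, and neither lump nor tongs may touch the worktop. Then press the paddle of the grinder's sprung dial down past its first two clicks to the third and hold it there: finish still holding it down (the tongs may stay in the hand, and may do the pressing, or go back in their pot). Leave the mug, the jar and the spoon where they are.

Things in the scene. Friction and masses are not known exactly. Their poses are not given: they have to be found in the camera images.
- tongs_mid (a point): Small steel tongs, 150 mm tall, 50 g, standing tips down in the pot. This point: midway between the arms, 100 mm above the tips; z up, y the line along which the arms are squeezed (the pot's y). Two upright arms, 14 mm wide (x), sprung hinge at the top, 145 mm above the tips. Left alone: tips 40 mm apart, 44 mm over the black grips here (47 mm at the grips' lower ends).
- tongs_ledge (a point): Point of the tongs midway between the arms, 80 mm above the tips: the level of the tops of two ledges, one on each arm, standing 5 mm outwards from the grips (57 mm over both, open). The flat black grips, 16 mm wide, reach 40 mm up from here: take the tongs by them. Fingertips coming down stop at the ledges, which also stop the tongs sliding up when something is pressed with the tips.
- tong_pot: White rectangular ceramic pot that holds the tongs, fixed; outside 34 mm (x) by 68 mm (y) by 52 mm high, walls 5 mm, inner floor 5 mm above its origin (centre of underside). The tips stand on the inner floor; lift the tongs straight up by 60 mm to clear it.
- lump_center (a point): Round pressed sugar lump, an upright white cylinder 20 mm in diameter and 20 mm high, 10 to 15 g, standing on the saucer. This point is its centre.
- saucer: Round flat white saucer with a blue middle, fixed, 110 mm in diameter, flat top 10 mm above its origin (centre of underside). The lump stands on it, near its middle.
- grinder: Small black kitchen grinder, fixed; base 140 mm (x) by 200 mm (y), 65 mm high, with a raised part 95 mm high on its -y end (y below -15 mm) and an open steel bowl on the +y end. Origin: centre of its underside; its x points to the face that carries the dial.
- bowl_floor (a point): Centre of the bowl's inner floor, 70 mm above the worktop. The bowl is open at the top, 86 mm wide inside, its rim 50 mm above this point.
- dial_axis (a point): Centre of the aluminium dial on the grinder's +x face, 70 mm above the worktop; fixed. The dial (64 mm in diameter) turns about this point's x axis, in the plane of its y and z.
- dial_pad (a point): Centre of the upper face of the paddle's flat pad; moves with the dial. Pad 44 mm (along the axis) by 30 mm (radially) by 10 mm, on an arm 70 mm out from the dial axis towards the grinder's -y, its upper face 5 mm above the arm's centre line. At dial angle q the arm points (0.45 - q) rad above level. Nothing stands above or below the pad.
- dial (a joint): Dial angle in rad: 0 at rest, growing as the paddle is pressed down; clicks at 0.3, 0.6 and 0.9, hard stop at 0.95. A spring drives it back to 0 from everywhere when let go; on the pad, pressing costs about 4 N at first, 5 and 6 N before the second and third clicks, easing by 2 to 3 N as each click is passed, then rises steeply at the stop. Third click: over 0.8.
- mug: Blue mug, 80 mm wide, 90 mm high, bystander; origin at the centre of its underside.
- jar: Amber glass jar with a steel cap, 66 mm wide, 100 mm high, bystander; origin at the centre of its underside.
- spoon: Wooden spoon lying on the worktop, bystander.
- tongs_tips (a point): Point of the tongs midway between the two tips (each 18 mm wide along x, 4 mm thick along y), at their lower end. Squeezing costs 1.5 to 3 N at tongs_mid; grips 38 mm apart there = tips 20 mm apart (arms parallel, gripping the lump); a stop keeps the tips from closing below 14 mm. Eased by a few mm they spring open and stay pressed against the fingers.
Mind the look-alikes: they are no part of the job. There is more than one size of the part that bears tongs_mid; the job needs the smallest.

How it is judged:
By the outcome, as a careful person would: the job done as asked, in the order asked, and still so for the second after the job is handed in, while the arm keeps its last pose, push and grip.
It also fails if it takes over 58 s, if anything falls off the work surface, if the arm or the gripper's body presses on something with over 40 N, if the wrist force passes 120 N, or if a joint passes its speed limit or range.

## Working session

There is one attempt and no reset: what is moved stays moved. The work goes in short steps, Python scripts to look and compute and a tool call to move; the robot and the scene stay as the last step left them, time stands still between calls to the robot, and variables do not carry over. Pictures are saved under pics/ and viewed, at most 10 in all, crops included, and the job is handed in when it is done.

Besides the shell and the picture viewer there is one more tool, called after "Emit:" as a command line: name --argument value ..., lists and objects as JSON in quotes. step_arm: Moves the arm, as the interface text tells. Its arguments: {"type":"object","properties":{"increments":{"type":"array"},"fingers":{"type":"number"}},"required":["increments"]}

```bash
mkdir -p pics
cat > h.py <<'E'
import numpy as np, cv2
from cell import state, imaging, env, spot_in, mark_of
def cam(n,save=None):
    c=imaging.read_camera(n)
    if save: cv2.imwrite('pics/'+save,c['color'][:,:,::-1])
    return c
def world(c,u,v,z=None,depth=None):
    """pixel -> world, on plane z, or by depth"""
    K=c['intrinsics'];T=np.linalg.inv(c['camera_from_world'])
    d=np.array([(u-K[0,2])/K[0,0],-(v-K[1,2])/K[1,1],-1.])
    o=T[:3,3];r=T[:3,:3]@d
    if z is not None: return o+r*(z-o[2])/r[2]
    if depth is None: depth=c['z_map'][int(round(v)),int(round(u))]
    return o+r*depth
def proj(c,p):
    K=c['intrinsics'];q=c['camera_from_world']@np.append(p,1.)
    return K[0,0]*q[0]/-q[2]+K[0,2], K[1,1]*q[1]/q[2]+K[1,2]
def cloud(c):
    K=c['intrinsics'];T=np.linalg.inv(c['camera_from_world'])
    v,u=np.mgrid[:400,:640];z=c['z_map']
    P=np.stack([(u-K[0,2])/K[0,0]*z,-(v-K[1,2])/K[1,1]*z,-z],-1)
    W=P@T[:3,:3].T+T[:3,3];W[z==0]=np.nan
    return W
E
python3 - <<'E'
from h import *
np.set_printoptions(precision=1,suppress=True)
print(state())
for n in ('top','side'):
    c=cam(n,n+'0.png'); print(n,c['intrinsics'].tolist(),np.linalg.inv(c['camera_from_world'])[:3])
    for t in ['tongs_mid','tongs_tips','tong_pot','lump_center','saucer','grinder','bowl_floor','dial_axis','dial_pad','mug','jar','spoon']:
        for m in mark_of(n,t)[:3]:
            u,v=m['uv']; 
            print(t,round(m['confidence'],2),np.array(m['uv']),world(c,u,v) if 0<=u<639 and 0<=v<399 else '')
E
```

```text
{'t': 0.0, 'joints': array([ 1.1,  0.5,  1.6, -0. ,  1.1, -0.1]), 'qvel': array([-0., -0., -0.,  0., -0.,  0.]), 'tau': array([  0. , -61.3, -25.8,   0.1,   0. ,  -0. ]), 'eef_pos': array([247.1, 573.8, 214. ]), 'tcp_rot': array([-3.1, -0. ,  2.7]), 'ft_force': array([-1. ,  0.3, -0.6]), 'moment': array([ 0., -0., -0.]), 'grip_force': 0.0, 'opening': 0.9974369485768587}
top [[417.5183847142966, 0.0, 319.28820031492864], [0.0, 417.5183847142966, 194.71700607678184], [0.0, 0.0, 1.0]] [[  -0.     1.    -0.1  495.8]
 [  -1.    -0.     0.   -64.1]
 [   0.     0.1    1.  1102.7]]
tongs_mid 0.97 [162.3 174. ] [664.5 331.6   0.2]
tongs_mid 0.82 [163.5 285. ] [374.3 327.7  -1.8]
tongs_tips 0.98 [181.5 180.3] [646.  280.4   1.8]
tongs_tips 0.89 [179.6 276.8] [394.5 284.6   3.4]
tongs_tips 0.5 [165.4 231.9] [510.  289.5  94.9]
tong_pot 0.61 [166.4 233.8] [505.5 290.5  85.3]
lump_center 0.46 [474.7 206.8] [ 552.7 -487.4   19.4]
lump_center 0.44 [164.7 231.5] [511.  291.2  94.9]
lump_center 0.38 [217.3 235.6] [497.6 185.3  10. ]
saucer 0.67 [224.7 225.2] [524.  165.5  12.1]
saucer 0.34 [343.6 255
[... 981 characters left out ...]
3 173.9] [517.5 145.3  11.9]
lump_center 0.58 [281.3 163.8] [508.1 177.2  30.8]
saucer 0.86 [287.5 173.7] [524.4 142.   14.6]
grinder 0.83 [272.2 247. ] [ 447.3 -238.8   94.4]
grinder 0.73 [303.1 246.8] [ 522.5 -235.2   78.6]
grinder 0.23 [280.6 147.2] [515.9 282.5  25.7]
bowl_floor 0.77 [273.3 217.9] [ 457.8 -151.1  105.3]
dial_axis 0.8 [302.3 247.6] [ 519.1 -245.9   88.3]
dial_axis 0.6 [299.5 255.1] [ 507.3 -283.   106.2]
dial_pad 0.26 [334.4 364.1] [ 551.5 -498.9   -0.1]
mug 0.85 [349.6 149.6] [753.9 230.1  29.2]
mug 0.65 [360.2 198.9] [724.2 -32.7  32.5]
jar 0.59 [357.2 199.6] [715.4 -31.8  30. ]
spoon 0.87 [330.8 359.5] [ 543.4 -496.2   17.9]
spoon 0.41 [275.9 130.3] [503.2 292.3  89.7]
```

View pics/top0.png

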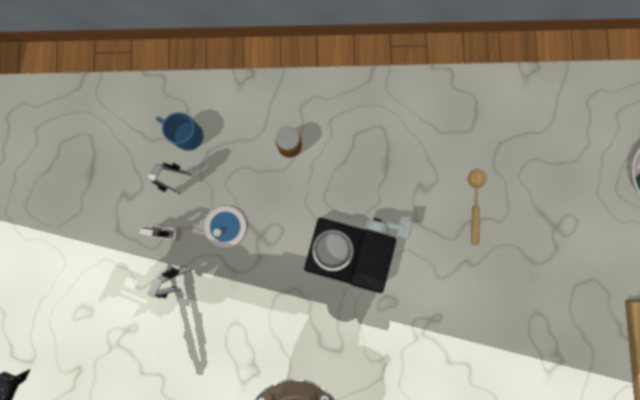

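View pics/side0.png

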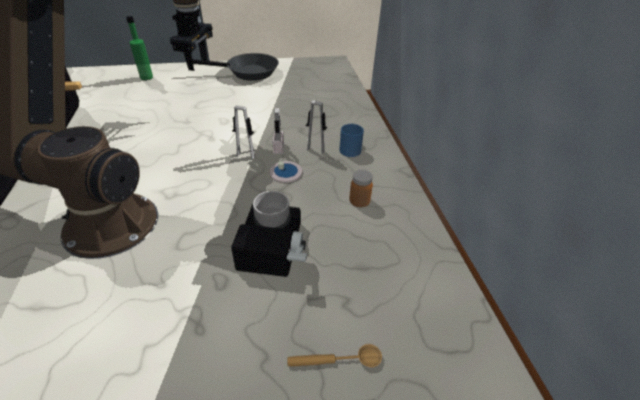

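Both pictures show three tongs (top: (165,175), (158,232), (168,282)). The middle one seems the smallest and the only one in a pot. Saucer with lump is at (225,227), the grinder at (350,255), and its paddle at about (400,227).

Run:
```python
from h import *
np.set_printoptions(precision=1,suppress=True,linewidth=150)
c=cam('top');s=cam('side')
a=cv2.resize(c['color'][150:310,120:270],None,fx=3.7,fy=3.7,interpolation=3)[:592,:400]
b=cv2.resize(s['color'][90:190,230:330],None,fx=4,fy=4,interpolation=3)
im=np.zeros((592,800,3),np.uint8);im[:,:400]=a;im[:400,400:]=b
cv2.imwrite('pics/crop1.png',im[:,:,::-1])
im=np.hstack([cv2.resize(c['color'][205:305,295:425],None,fx=3,fy=3,interpolation=3),cv2.resize(s['color'][180:280,220:320],None,fx=3,fy=3,interpolation=3)])
cv2.imwrite('pics/crop2.png',im[:,:,::-1])
for n,k in (('top',c),('side',s)):
    W=cloud(k)
    def box(x0,x1,y0,y1,z0,z1=400):
        m=(W[...,0]>x0)&(W[...,0]<x1)&(W[...,1]>y0)&(W[...,1]<y1)&(W[...,2]>z0)&(W[...,2]<z1);return W[m]
    for nm,P in (('far',box(580,730,220,400,100)),('mid',box(440,570,230,360,60)),('near',box(330,430,220,360,100)),('pot',box(440,570,230,360,20,56)),('lump',box(460,600,100,225,18,40)),('saucer',box(440,600,80,225,5,15))):
        print(n,nm,len(P),P.min(0) if len(P) else '',P.max(0) if len(P) else '',np.median(P,0) if len(P) else '')
```

```text
top far 375 [607.4 251.6 100.2] [677.7 305.7 197.1] [644.2 276.3 156.3]
top mid 211 [500.1 284.3  65.1] [520.9 330.4 158.5] [509.8 299.  133.4]
top near 431 [355.7 254.4 100.4] [427.4 294.4 195.2] [400.7 274.5 156.2]
top pot 236 [489.4 276.6  21. ] [531.8 347.6  55.9] [509.7 294.8  49. ]
top lump 52 [499.  171.3  18.3] [516.9 191.4  33.9] [506.8 181.2  29.3]
top saucer 1338 [442.1  83.2   5. ] [591.4 223.3  14.9] [523.3 162.3  10. ]
side far 258 [604.7 254.  101.1] [673.8 301.  196. ] [645.4 276.4 146.9]
side mid 149 [498.2 286.6  60.2] [521.7 338.3 157.3] [507.8 298.7 116.7]
side near 302 [356.1 254.3 100.2] [425.5 297.4 196.1] [395.6 277.  148. ]
side pot 148 [489.1 277.6  20. ] [531.7 347.8  55.5] [509.6 287.2  42.2]
side lump 36 [496.8 171.4  18.5] [514.9 194.8  35.4] [506.5 178.6  29. ]
side saucer 507 [441.9  90.5   5. ] [599.5 222.2  15. ] [522.6 156.6  11.7]
```

View pics/crop1.png

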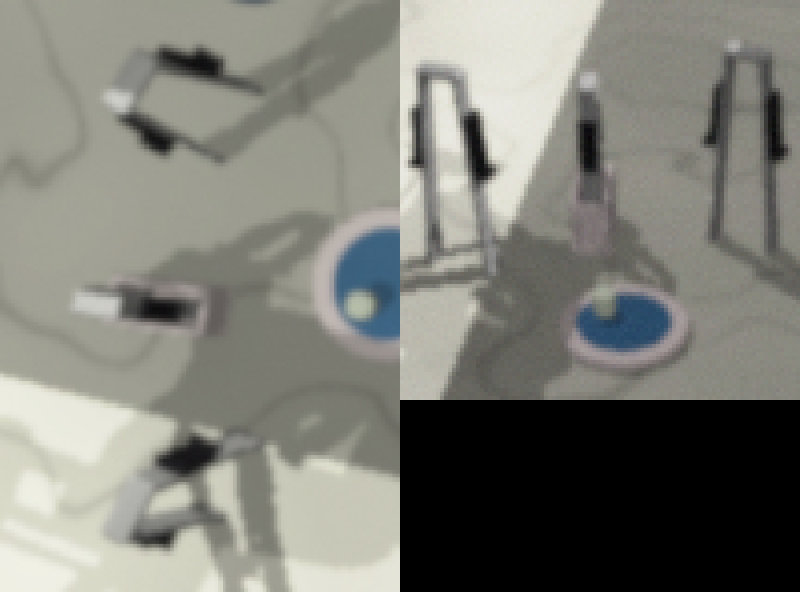

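View pics/crop2.png

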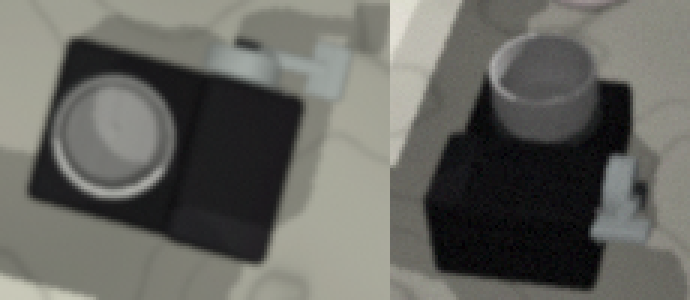

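The crops show the small tongs alone in the pot with arms along the pot's long side, the lump on the saucer, and the bowl on the grinder's left with the paddle at right. Next I fit the geometry from depth.

Run:
```python
from h import *
np.set_printoptions(precision=4,suppress=True,linewidth=150)
for n in ('top','side'):
    k=cam(n);W=cloud(k)
    def box(x0,x1,y0,y1,z0,z1=400):
        m=(W[...,0]>x0)&(W[...,0]<x1)&(W[...,1]>y0)&(W[...,1]<y1)&(W[...,2]>z0)&(W[...,2]<z1);return W[m]
    def rect(nm,P): print(n,nm,len(P),cv2.minAreaRect(P[:,:2].astype(np.float32)),P.mean(0))
    rect('pot',box(480,545,260,360,40,58))
    rect('tongtop',box(480,545,260,360,140,170))
    rect('tonggrip',box(480,545,260,360,88,122))
    rect('raised',box(350,530,-260,-120,88,99))
    P=box(380,520,-180,-40,112,125);print('rim',cv2.minEnclosingCircle(P[:,:2].astype(np.float32)),len(P))
    P=box(460,600,100,225,24,34);print('lumptop',P.mean(0),cv2.minEnclosingCircle(P[:,:2].astype(np.float32)))
    P=box(470,560,-330,-262,60,125);rect('pad',P)
    print(P.min(0),P.max(0))
    P=box(440,530,-170,-50,60,80);print('bowl',P.mean(0),len(P))
    print(spot_in(n,'dial_pad')[:2],mark_of(n,'dial_pad')[:2],mark_of(n,'dial_axis')[:1])
s=state();print(s['eef_pos'],s['tcp_rot'],s['joints'])
from scipy.spatial.transform import Rotation as R
print(R.from_euler('xyz',s['tcp_rot']).as_matrix())
```

```text
top pot 173 ((510.802001953125, 312.2481689453125), (68.54148864746094, 33.9544677734375), 80.05127716064453) [510.456  305.7623  50.2591]
top tongtop 96 ((510.4923400878906, 312.51788330078125), (29.70132827758789, 13.971786499023438), 79.57109069824219) [510.5023 311.2361 152.0509]
top tonggrip 50 ((509.8683776855469, 307.2784729003906), (44.47446823120117, 14.675960540771484), 81.19962310791016) [508.8676 296.3045 103.9478]
top raised 2144 ((440.06878662109375, -188.13531494140625), (138.13482666015625, 174.21670532226562), 88.03278350830078) [ 432.3663 -205.9475   94.0993]
rim ((456.4104309082031, -108.54117584228516), 46.83783721923828) 220
lumptop [507.1114 181.384   28.676 ] ((507.28253173828125, 181.75653076171875), 9.763511657714844)
top pad 253 ((498.1870422363281, -281.7535705566406), (52.27743148803711, 38.469268798828125), 0.6339112520217896) [ 502.2664 -280.3211  104.3112]
[ 471.8372 -300.8169   88.0722] [ 524.2653 -262.3296  113.9458]
bowl [ 480.4826 -112.1185   67.6816] 1275
[{'bbox': [363.4, 218.7, 413.5, 237.4], 'confidence': 0.81}] [{'uv': [401.5, 229.7], 'confiden
[... 697 characters left out ...]
892944336) 278
lumptop [505.3712 182.4935  30.6728] ((506.8321228027344, 182.48301696777344), 11.043427467346191)
side pad 185 ((495.5909423828125, -276.95416259765625), (35.35082244873047, 55.75346374511719), 78.18988037109375) [ 497.9236 -281.973   103.9974]
[ 470.0238 -299.6459   62.8474] [ 523.7821 -262.0642  113.5946]
bowl [ 488.5795 -109.2765   69.2279] 469
[{'bbox': [288.9, 232.2, 305.7, 262.3], 'confidence': 0.59}] [{'uv': [297.3, 252.8], 'confidence': 0.67}] [{'uv': [302.6, 245.3], 'confidence': 0.79}]
[247.2871 574.0347 214.6642] [3.1415 0.     2.7348] [ 1.0584  0.4909  1.5589  0.      1.0917 -0.1056]
[[-0.9184  0.3957  0.    ]
 [ 0.3957  0.9184  0.0001]
 [-0.      0.0001 -1.    ]]
```

Emit:
step_arm --increments '[{"slide": [-0.045,-0.018,0],"roll": -0.05},{"slide": [-0.1,-0.04,0],"roll": -0.1},{"slide": [-0.16,-0.064,0],"roll": -0.15},{"slide": [-0.22,-0.088,0],"roll": -0.2},{"slide": [-0.27,-0.107,0],"roll": -0.232}]'

```text
t: 2.42
eef_pos: [454.2, 367.3, 214.9]
tcp_rot: [3.141, 0.0, 2.968]
ft_force: [0.7, 1.5, -0.0]
opening: 0.998
grip_force: 0.0
```

```bash
cat >> h.py <<'E'
from scipy.spatial.transform import Rotation as R
def go(p,yang=None):
    """tool-frame slide (mm) and roll to reach world p, tool y at world angle yang (deg)"""
    s=state();M=R.from_euler('xyz',s['tcp_rot']).as_matrix()
    a=np.degrees(np.arctan2(M[1,1],M[0,1]))
    print('t',round(s['t'],2),'pos',s['eef_pos'].round(1),'slide',(M.T@(np.array(p)-s['eef_pos'])).round(1),'yang',round(a,2),
      'roll',None if yang is None else round(-np.radians((yang-a+90)%180-90),3),'F',s['ft_force'].round(1),'q',s['joints'].round(2),'op',round(s['opening']*95,1),'gf',round(s['grip_force'],1))
E
python3 - <<'E'
from h import *
go([509.6,312.6,200],80.2)
W=np.vstack([cloud(cam(n))[150:320].reshape(-1,3) for n in('top','side')])
m=(W[:,2]>90)&(W[:,2]<98)&(W[:,0]>350)&(W[:,0]<520)&(W[:,1]<-150)&(W[:,1]>-262)
P=W[m];P=P[np.hypot(P[:,0]-455,P[:,1]+107.5)>52]
# drop dial/paddle (beyond the +x face)
for _ in range(2):
    r=cv2.minAreaRect(P[:,:2].astype(np.float32));print(r,len(P))
    P=P[(P[:,0]<485)]
E
```

```text
t 2.42 pos [454.2 367.3 214.9] slide [-64.  -44.3  14.9] yang 80.05 roll -0.003 F [ 0.7  1.5 -0. ] q [ 0.57  0.43  1.66  0.    1.05 -0.83] op 94.9 gf 0.0
((441.43621826171875, -210.47286987304688), (86.19642639160156, 172.83755493164062), 72.66334533691406) 3407
((425.7896423339844, -205.5885009765625), (86.19642639160156, 140.0551300048828), 72.66334533691406) 3064
```

Emit:
step_arm --increments '[{"slide": [-0.035,-0.024,0.0]},{"slide": [-0.064,-0.0443,0.0]},{"slide": [-0.064,-0.0443,0.0]}]'

```text
invalid input at $.increments[0]: expected keys slide, roll
```

Run:
```python
from h import *
go([509.6,312.6,87],80.2)
c=cam('side');im=cv2.resize(c['color'][60:200,210:370],None,fx=4,fy=4,interpolation=3);cv2.imwrite('pics/c3.png',im[:,:,::-1])
```

```text
t 2.52 pos [456.3 365.5 214.6] slide [-61.8 -42.6 127.7] yang 79.77 roll -0.008 F [-0.6  1.1 -0.7] q [ 0.56  0.43  1.66 -0.    1.05 -0.83] op 95.0 gf 0.0
```

View pics/c3.png

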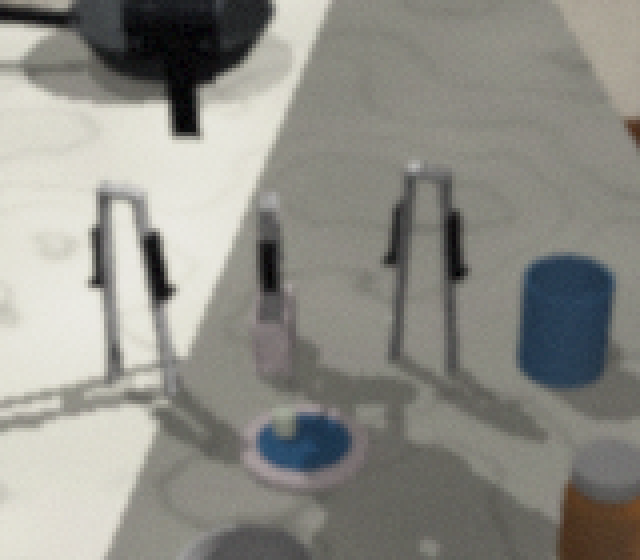

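The picture shows the gripper (185,100) still short of the tongs; the move was refused for the missing roll key.

Emit:
step_arm --increments '[{"slide": [-0.035,-0.024,0.0],"roll": 0},{"slide": [-0.064,-0.0443,0.0],"roll": 0},{"slide": [-0.064,-0.0443,0.0],"roll": 0},{"slide": [-0.064,-0.0443,0.0],"roll": 0}]'

```text
t: 3.08
eef_pos: [507.4, 315.1, 214.6]
tcp_rot: [3.141, -0.0, 2.967]
ft_force: [-0.7, 0.3, -0.3]
opening: 1.001
grip_force: 0.0
```

Run:
```python
from h import *
go([509.6,312.6,87],80.2);print(state()['qvel'])
go([509.6,312.6,87],80.2)
c=cam('side');go([509.6,312.6,87],80.2)
```

```text
t 3.08 pos [507.4 315.1 214.6] slide [ -2.7  -2.  127.6] yang 80.01 roll -0.003 F [-0.7  0.3 -0.3] q [ 0.44  0.45  1.63  0.    1.06 -0.95] op 95.1 gf 0.0
[ 0.00907531 -0.0019462   0.00087704 -0.00014741 -0.00176284 -0.00524616]
t 3.08 pos [507.4 315.1 214.6] slide [ -2.7  -2.  127.6] yang 80.01 roll -0.003 F [-0.7  0.3 -0.3] q [ 0.44  0.45  1.63  0.    1.06 -0.95] op 95.1 gf 0.0
t 3.12 pos [507.3 315.2 214.7] slide [ -2.8  -2.2 127.7] yang 80.05 roll -0.003 F [-0.3 -0.6 -0.4] q [ 0.45  0.45  1.63  0.    1.06 -0.95] op 94.8 gf 0.0
```

Emit:
step_arm --increments '[{"slide": [-0.0027,-0.002,0.03],"roll": 0},{"slide": [-0.0027,-0.002,0.065],"roll": 0},{"slide": [-0.0027,-0.002,0.1],"roll": 0},{"slide": [-0.0027,-0.002,0.12],"roll": 0},{"slide": [-0.0027,-0.002,0.1275],"roll": 0}]'

```text
t: 3.75
eef_pos: [509.5, 312.5, 86.2]
tcp_rot: [-3.141, -0.001, 2.968]
ft_force: [-0.0, 0.1, 0.5]
opening: 1.001
grip_force: 0.0
```

Run:
```python
from h import *
c=cam('side')
go([509.6,312.6,87],80.2)
```

```text
t 3.8 pos [509.6 312.4  86. ] slide [ 0.   0.2 -1. ] yang 80.05 roll -0.003 F [-0.2 -0.5 -0.9] q [ 0.44  0.61  1.75  0.    0.79 -0.96] op 94.9 gf 0.0
```

Emit:
step_arm --increments '[{"slide": [0,0,0],"roll": 0},{"slide": [0,0,0],"roll": 0},{"slide": [0,0,0],"roll": 0},{"slide": [0,0,0],"roll": 0}]' --fingers 0.435

```text
t: 4.3
eef_pos: [510.7, 311.7, 87.5]
tcp_rot: [3.141, 0.001, 2.967]
ft_force: [-0.2, -0.2, -0.4]
opening: 0.635
grip_force: 0.0
```

Emit:
step_arm --increments '[{"slide": [0,0,0],"roll": 0},{"slide": [0,0,0],"roll": 0},{"slide": [0,0,0],"roll": 0},{"slide": [0,0,0],"roll": 0},{"slide": [0,0,0],"roll": 0}]'

```text
t: 4.92
eef_pos: [510.5, 311.7, 87.1]
tcp_rot: [3.142, -0.0, 2.967]
ft_force: [0.3, -0.4, -1.0]
opening: 0.433
grip_force: 1.7
```

Emit:
step_arm --increments '[{"slide": [0,0,-0.005],"roll": 0},{"slide": [0,0,-0.02],"roll": 0},{"slide": [0,0,-0.045],"roll": 0},{"slide": [0,0,-0.07],"roll": 0},{"slide": [0,0,-0.08],"roll": 0}]'

```text
t: 5.55
eef_pos: [511.0, 312.0, 169.4]
tcp_rot: [3.14, 0.002, 2.967]
ft_force: [0.5, 0.1, -0.3]
opening: 0.437
grip_force: 1.6
```

Run:
```python
from h import *
np.set_printoptions(precision=1,suppress=True,linewidth=150)
c=cam('side','side1.png');go([506.9,182,100],80)
for t in ('tongs_tips','tongs_ledge','tongs_mid'):
  for m in mark_of('side',t)[:3]: print(t,m,world(c,*m['uv']))
cc=cam('top')
for t in ('lump_center',):
  for m in mark_of('top',t)[:3]: print(t,m,world(cc,*m['uv'],z=20))
im=cv2.resize(c['color'][60:200,210:370],None,fx=4,fy=4,interpolation=3);cv2.imwrite('pics/c4.png',im[:,:,::-1])
```

```text
t 5.6 pos [511.1 312.  169.7] slide [ -18.3 -128.9   69.5] yang 79.98 roll -0.0 F [1.3 0.7 0.3] q [ 0.4  0.5  1.7  0.   1.  -1. ] op 41.4 gf 1.6
tongs_tips {'uv': [245.8, 153.3], 'confidence': 0.94} [392.1 297.8   0.5]
tongs_tips {'uv': [316.7, 152.8], 'confidence': 0.64} [643.1 264.9   2. ]
tongs_tips {'uv': [276.4, 126.7], 'confidence': 0.61} [506.  299.5  99.3]
tongs_ledge {'uv': [317.9, 123.0], 'confidence': 0.95} [682.1 466.8   2.9]
tongs_ledge {'uv': [244.9, 135.3], 'confidence': 0.92} [392.6 413.    3.3]
tongs_ledge {'uv': [278.0, 109.9], 'confidence': 0.47} [513.9 293.9 165.8]
tongs_mid {'uv': [243.5, 124.6], 'confidence': 0.77} [389.4 493.2   2.5]
tongs_mid {'uv': [315.8, 122.8], 'confidence': 0.71} [675.4 476.9  -1.6]
tongs_mid {'uv': [274.3, 98.1], 'confidence': 0.62} [503.  280.5 215.5]
lump_center {'uv': [218.6, 231.9], 'confidence': 0.64} [507.  179.6  20. ]
```

View pics/c4.png

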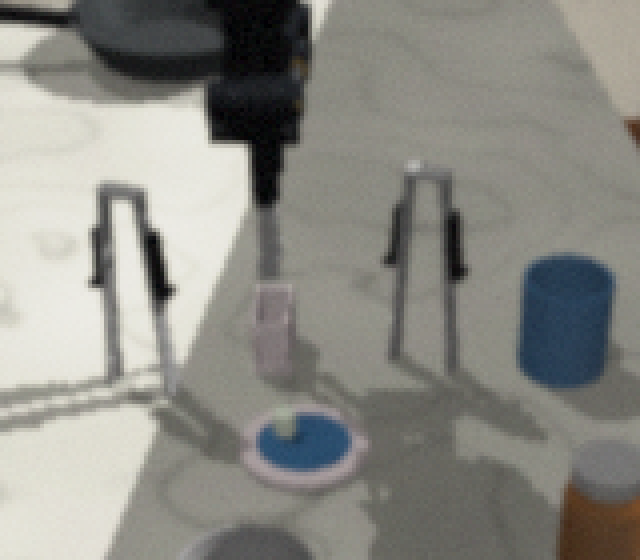

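The tongs (268,245 in the crop) are out of the pot and hang upright in the fingers; the lump sits undisturbed at (287,425).

Emit:
step_arm --increments '[{"slide": [-0.006,-0.04,0.0],"roll": 0},{"slide": [-0.012,-0.085,0.0],"roll": 0},{"slide": [-0.018,-0.125,0.0],"roll": 0},{"slide": [-0.018,-0.1285,0.02],"roll": 0},{"slide": [-0.018,-0.1285,0.035],"roll": 0}]'

```text
t: 6.48
eef_pos: [505.7, 181.5, 131.0]
tcp_rot: [-3.141, -0.001, 2.966]
ft_force: [-0.1, -0.4, 0.0]
opening: 0.437
grip_force: 1.4
```

Run:
```python
from h import *
np.set_printoptions(precision=1,suppress=True,linewidth=150)
c=cam('side');go([507,182,95],80)
print(proj(c,[507,182,20]))
W=cloud(c)
m=(W[...,2]>53)&(W[...,2]<120)&(abs(W[...,0]-507)<40)&(abs(W[...,1]-182)<45);P=W[m];print(len(P),P.mean(0),P.min(0),P.max(0))
for lo in(50,65,80,95): 
  Q=P[abs(P[:,2]-lo-7)<7.5];print(lo,Q.mean(0),Q.min(0),Q.max(0))
m=(W[...,2]>17)&(W[...,2]<38)&(abs(W[...,0]-507)<20)&(abs(W[...,1]-182)<20);P=W[m];print('lump',P.mean(0),P.min(0),P.max(0))
im=np.hstack([cv2.resize(x['color'][a:a+80,b:b+80],None,fx=5,fy=5,interpolation=3) for x,a,b in((c,110,240),(cam('top'),190,180))]);cv2.imwrite('pics/c5.png',im[:,:,::-1])
```

```text
t 6.53 pos [505.  181.8 129.3] slide [-2.   0.6 34.3] yang 79.96 roll -0.001 F [-0.2 -0.7 -1.3] q [ 0.2  0.5  1.9  0.   0.8 -1.2] op 41.3 gf 1.4
(np.float64(280.9467256373253), np.float64(165.58297939826963))
96 [503.1 171.2  83.6] [494.1 164.1  53.5] [514.1 198.1 119.3]
50 [503.4 170.9  58.9] [494.1 164.8  53.5] [513.6 197.8  64.5]
65 [503.1 171.3  72. ] [494.6 165.4  64.7] [514.1 198.1  78.5]
80 [503.2 171.5  86.7] [495.3 164.1  80.4] [511.2 196.5  94.4]
95 [503.3 172.6 101. ] [495.7 164.3  94.6] [511.8 196.7 108.8]
lump [505.5 180.3  27.6] [496.6 172.5  17. ] [514.8 190.7  34.4]
```

View pics/c5.png

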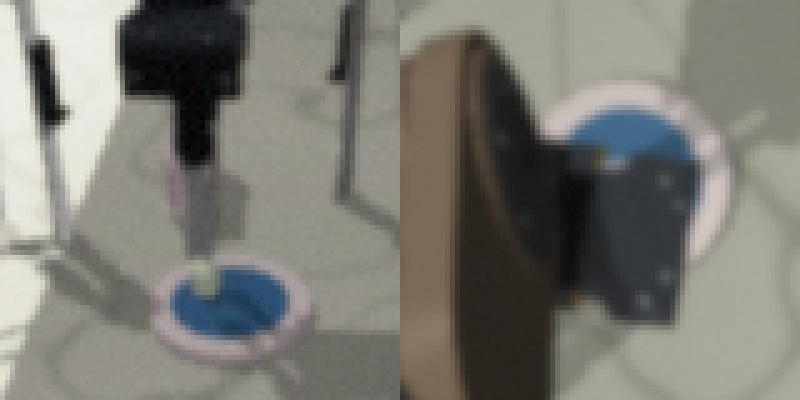

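The tips (200,245 in the left half) hang just above the lump at (205,280), lined up with it.

Emit:
step_arm --increments '[{"slide": [-0.0013,0.0,0.01],"roll": 0},{"slide": [-0.0013,0.0,0.022],"roll": 0},{"slide": [-0.0013,0.0,0.03],"roll": 0},{"slide": [-0.0013,0.0,0.034],"roll": 0},{"slide": [-0.0013,0.0,0.034],"roll": 0}]'

```text
t: 7.2
eef_pos: [507.2, 181.9, 97.9]
tcp_rot: [-3.142, -0.0, 2.967]
ft_force: [0.9, 0.0, -1.1]
opening: 0.433
grip_force: 1.4
```

Run:
```python
from h import *
np.set_printoptions(precision=1,suppress=True,linewidth=150)
c=cam('side');go([507,182,95],80)
im=cv2.resize(c['color'][130:190,240:320],None,fx=7,fy=7,interpolation=3);cv2.imwrite('pics/c6.png',im[:,:,::-1])
```

```text
t 7.25 pos [507.3 181.9  98.2] slide [0.3 0.1 3.2] yang 79.98 roll -0.0 F [-0.  -0.2 -0.9] q [ 0.2  0.5  1.9  0.   0.7 -1.2] op 41.0 gf 1.4
```

View pics/c6.png

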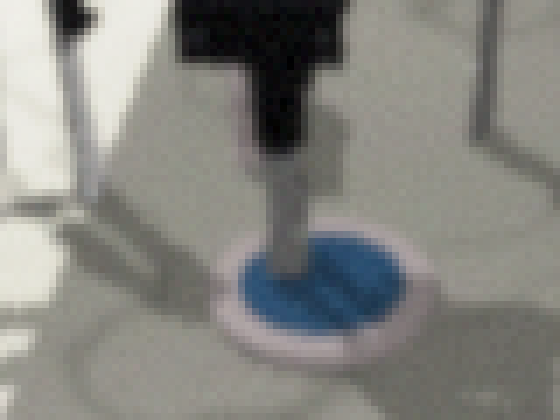

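The front arm (290,270) covers the lump, so the lump is between the arms. Closing.

Emit:
step_arm --increments '[{"slide": [0,0,0],"roll": 0},{"slide": [0,0,0],"roll": 0},{"slide": [0,0,0],"roll": 0},{"slide": [0,0,0],"roll": 0}]' --fingers 0.37

```text
t: 7.75
eef_pos: [507.4, 181.9, 98.4]
tcp_rot: [3.141, 0.001, 2.967]
ft_force: [-0.8, -0.0, 2.9]
opening: 0.396
grip_force: 30.0
```

Emit:
step_arm --increments '[{"slide": [0,0,-0.005],"roll": 0},{"slide": [0,0,-0.03],"roll": 0},{"slide": [0,0,-0.07],"roll": 0},{"slide": [0,0,-0.115],"roll": 0},{"slide": [0,0,-0.145],"roll": 0}]'

```text
t: 8.38
eef_pos: [507.3, 181.9, 245.4]
tcp_rot: [3.141, 0.002, 2.967]
ft_force: [0.4, -0.8, 0.1]
opening: 0.401
grip_force: 30.0
```

Run:
```python
from h import *
c=cam('side');go([455,-107,243],80)
im=cv2.resize(c['color'][60:220,220:360],None,fx=3.7,fy=3.7,interpolation=3);cv2.imwrite('pics/c7.png',im[:,:,::-1])
```

```text
t 8.43 pos [508.3 182.1 248.6] slide [   2.3 -294.     4.9] yang 79.99 roll -0.0 F [-0.  -0.6  2.8] q [ 0.22  0.33  1.73  0.    1.08 -1.17] op 37.8 gf 30.0
```

View pics/c7.png

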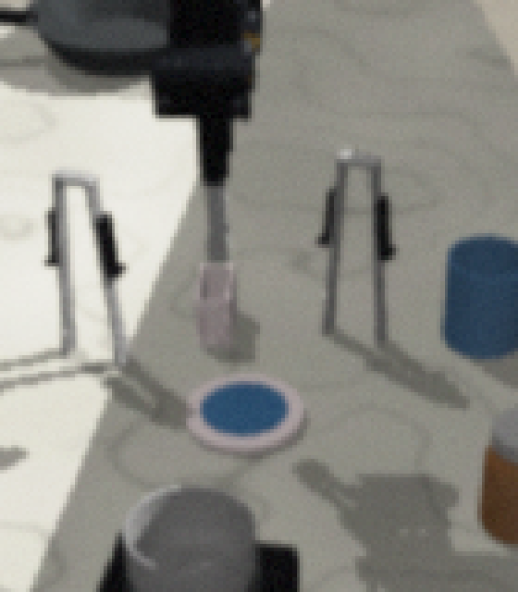

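Saucer (245,408) is empty: the lump is held between the tips. On to the bowl.

Emit:
step_arm --increments '[{"slide": [0,-0.03,0],"roll": 0},{"slide": [0,-0.075,0],"roll": 0},{"slide": [0.001,-0.12,0],"roll": 0},{"slide": [0.001,-0.165,0],"roll": 0},{"slide": [0.001,-0.21,0],"roll": 0}]'

```text
t: 9.05
eef_pos: [469.1, -26.1, 243.0]
tcp_rot: [3.141, -0.0, 2.967]
ft_force: [0.9, 0.1, -0.9]
opening: 0.396
grip_force: 30.0
```

Emit:
step_arm --increments '[{"slide": [0,-0.04,0],"roll": 0},{"slide": [0.001,-0.07,0],"roll": 0},{"slide": [0.001,-0.084,0],"roll": 0},{"slide": [0.001,-0.084,0],"roll": 0}]'

```text
t: 9.55
eef_pos: [454.0, -107.5, 243.0]
tcp_rot: [3.141, -0.0, 2.966]
ft_force: [0.0, 0.0, -0.7]
opening: 0.398
grip_force: 30.0
```

Run:
```python
from h import *
np.set_printoptions(precision=1,suppress=True,linewidth=150)
c=cam('side');go([455,-107,162],80)
W=cloud(c)
m=(W[...,2]>125)&(W[...,2]<240)&(abs(W[...,0]-455)<40)&(abs(W[...,1]+107)<45);P=W[m]
for lo in range(120,175,10):
  Q=P[abs(P[:,2]-lo-5)<=5]
  if len(Q):print(lo,len(Q),Q.mean(0),Q.min(0),Q.max(0))
print(spot_in('side','lump_center')[:2],mark_of('side','lump_center')[:2], mark_of('side','bowl_floor')[:1], proj(c,[455,-107,70]))
```

```text
t 9.6 pos [ 454.1 -107.   243. ] slide [-0.9  0.1 81. ] yang 79.96 roll -0.001 F [ 0.   0.1 -1.1] q [-0.4  0.2  1.9  0.   1.  -1.8] op 37.9 gf 30.0
150 1 [ 460.6 -113.2  159.7] [ 460.6 -113.2  159.7] [ 460.6 -113.2  159.7]
160 23 [ 452.1 -117.6  166.1] [ 442.8 -123.5  160.5] [462.5 -95.1 170. ]
170 30 [ 453.6 -115.5  175.3] [ 443.5 -123.5  170. ] [462.7 -97.3 180. ]
[] [] [{'uv': [272.5, 216.3], 'confidence': 0.79}] (np.float64(271.553940212484), np.float64(215.98739933636347))
```

Emit:
step_arm --increments '[{"slide": [-0.001,0,0.02],"roll": 0},{"slide": [-0.001,0,0.045],"roll": 0},{"slide": [-0.001,0,0.068],"roll": 0},{"slide": [-0.001,0,0.08],"roll": 0},{"slide": [-0.001,0,0.08],"roll": 0}]'

```text
t: 10.38
eef_pos: [455.1, -107.1, 162.8]
tcp_rot: [3.141, -0.001, 2.967]
ft_force: [0.3, 0.3, -1.0]
opening: 0.393
grip_force: 30.0
```

Emit:
step_arm --increments '[{"slide": [0,0,0],"roll": 0},{"slide": [0,0,0],"roll": 0},{"slide": [0,0,0],"roll": 0}]' --fingers 0.43

```text
t: 10.75
eef_pos: [455.2, -107.6, 163.6]
tcp_rot: [-3.142, 0.001, 2.967]
ft_force: [0.7, 0.2, 0.2]
opening: 0.43
grip_force: 1.4
```

Released. Lift out and check the bowl, also re-measuring the pad.

Emit:
step_arm --increments '[{"slide": [0,0,-0.01],"roll": 0},{"slide": [0,0,-0.03],"roll": 0},{"slide": [0,0,-0.06],"roll": 0},{"slide": [0,0,-0.09],"roll": 0}]'

```text
t: 11.25
eef_pos: [455.0, -107.5, 254.8]
tcp_rot: [3.142, 0.0, 2.967]
ft_force: [0.3, 0.5, -0.5]
opening: 0.427
grip_force: 1.4
```

Emit:
step_arm --increments '[{"slide": [0,0.04,0],"roll": 0},{"slide": [0,0.09,0],"roll": 0},{"slide": [0,0.13,0],"roll": 0},{"slide": [0,0.13,0],"roll": 0}]'

```text
t: 11.75
eef_pos: [477.8, 22.4, 253.8]
tcp_rot: [3.141, 0.001, 2.97]
ft_force: [0.5, -0.6, -0.9]
opening: 0.431
grip_force: 1.4
```

Run:
```python
from h import *
np.set_printoptions(precision=1,suppress=True,linewidth=150)
go([455,-107,243],80)
out=[]
for n in('top','side'):
    c=cam(n);W=cloud(c)
    print(n,[(m['uv'],m['confidence'],world(c,*m['uv'])) for m in mark_of(n,'lump_center')[:2]])
    m=(np.hypot(W[...,0]-455,W[...,1]+107)<38)&(W[...,2]>78)&(W[...,2]<100);P=W[m];print('in bowl',len(P),P.mean(0) if len(P) else '')
    u,v=map(int,proj(c,[465,-170,80]))
    out.append(cv2.resize(c['color'][v-60:v+60,u-75:u+75] if u>75 else c['color'][:120,:150],(400,320),interpolation=3))
    for t in('dial_pad','dial_axis'):
      for k in mark_of(n,t)[:2]: print(t,k,world(c,*k['uv']),world(c,*k['uv'],z=105 if t=='dial_pad' else 70))
    m=(W[...,0]>450)&(W[...,0]<560)&(W[...,1]<-255)&(W[...,1]>-330)&(W[...,2]>98)&(W[...,2]<125);P=W[m]
    print('pad',len(P),P.mean(0),P.min(0),P.max(0),cv2.minAreaRect(P[:,:2].astype(np.float32)))
cv2.imwrite('pics/c8.png',np.hstack(out)[:,:,::-1])
```

```text
t 11.75 pos [477.8  22.4 253.8] slide [   0.3 -131.4   10.8] yang 80.16 roll 0.003 F [ 0.5 -0.6 -0.9] q [-0.1  0.2  1.9  0.   1.1 -1.5] op 40.9 gf 1.4
top [([331.6, 254.0], 0.61, array([ 445.3, -106.6,   88.5])), ([379.4, 218.2], 0.45, array([ 528.2, -226.6,   82.7]))]
in bowl 56 [ 453.8 -107.    88.8]
dial_pad {'uv': [404.4, 231.6], 'confidence': 0.78} [ 493.8 -280.9  107.8] [ 493.8 -281.5  105. ]
dial_axis {'uv': [378.1, 220.0], 'confidence': 0.59} [ 523.9 -223.4   81.6] [ 524.3 -225.2   70. ]
pad 231 [ 502.4 -281.7  105.1] [ 478.4 -300.3   98. ] [ 524.2 -263.5  115.1] ((503.2027893066406, -279.3293151855469), (34.265724182128906, 43.962890625), 74.67875671386719)
side [([271.7, 211.3], 0.53, array([ 456.3, -109.5,   89.6]))]
in bowl 40 [ 452.6 -106.8   90. ]
dial_pad {'uv': [296.9, 254.1], 'confidence': 0.6} [ 501.8 -279.2  106.2] [ 501.9 -278.2  105. ]
dial_axis {'uv': [303.3, 246.8], 'confidence': 0.76} [ 523.  -235.4   78.7] [ 524.1 -227.9   70. ]
pad 166 [ 500.4 -284.   106.9] [ 477.8 -299.6   98.4] [ 523.6 -260.5  112.7] ((502.10040283203125, -278.18353271484375), (36.24046325683594, 43.27045440673828), 71.56925201416016)
```

View pics/c8.png

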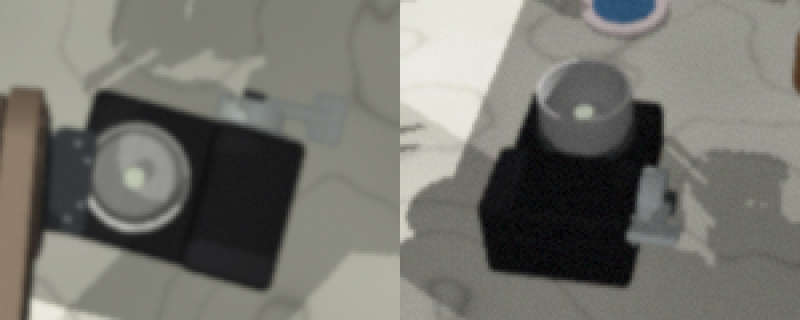

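The lump lies in the bowl (135,178 left half; 583,112 right half). The paddle is at (325,118). Now squeeze the empty tongs firmly, go over the pad and turn the tips along the pad's axis.

Emit:
step_arm --increments '[{"slide": [-0.006,-0.025,0],"roll": 0.17},{"slide": [-0.014,-0.055,0],"roll": 0.34},{"slide": [-0.022,-0.085,0],"roll": 0.51},{"slide": [-0.03,-0.12,0],"roll": 0.68},{"slide": [-0.038,-0.15,0],"roll": 0.85}]' --fingers 0.33

```text
t: 12.78
eef_pos: [488.8, -135.5, 253.1]
tcp_rot: [3.142, -0.0, 2.11]
ft_force: [0.4, 0.2, 0.1]
opening: 0.377
grip_force: 30.0
```

Run:
```python
from h import *
go([501.2,-284.6,210],-16)
```

```text
t 12.78 pos [ 488.8 -135.5  253.1] slide [-134.3  -66.    43.1] yang 30.91 roll 0.819 F [0.4 0.2 0.1] q [-0.4   0.28  1.79  0.    1.07 -0.94] op 35.8 gf 30.0
```

Emit:
step_arm --increments '[{"slide": [-0.035,-0.017,0],"roll": 0.17},{"slide": [-0.07,-0.034,0],"roll": 0.34},{"slide": [-0.1,-0.05,0],"roll": 0.51},{"slide": [-0.125,-0.061,0.01],"roll": 0.68},{"slide": [-0.1343,-0.066,0.02],"roll": 0.819}]'

```text
t: 13.4
eef_pos: [502.0, -284.9, 232.6]
tcp_rot: [-3.142, -0.0, 1.291]
ft_force: [-0.1, 1.3, -0.2]
opening: 0.379
grip_force: 30.0
```

Run:
```python
from h import *
np.set_printoptions(precision=1,suppress=True,linewidth=150)
c=cam('side');go([501.2,-284.6,205],-16)
W=cloud(c)
m=(W[...,2]>118)&(W[...,2]<240)&(abs(W[...,0]-501)<45)&(abs(W[...,1]+285)<45);P=W[m]
for lo in range(120,190,10):
  Q=P[abs(P[:,2]-lo-5)<=5]
  if len(Q):print(lo,len(Q),Q.mean(0),Q.min(0),Q.max(0))
```

```text
t 13.45 pos [ 501.7 -285.   231.2] slide [ 0.3 -0.6 26.2] yang -16.4 roll -0.007 F [-0.1  0.5 -1.1] q [-0.6  0.4  1.7 -0.   1.1 -0.3] op 36.0 gf 30.0
150 13 [ 503.3 -288.9  155.6] [ 490.3 -293.5  152.5] [ 513.7 -280.1  159.3]
160 16 [ 499.4 -288.2  164.4] [ 490.5 -294.3  160.3] [ 513.3 -282.8  168.5]
170 24 [ 501.7 -287.8  174.2] [ 490.5 -294.6  170.1] [ 513.2 -280.2  179.4]
180 21 [ 500.4 -286.9  185.4] [ 490.8 -293.4  180.4] [ 512.9 -276.8  189.7]
```

Emit:
step_arm --increments '[{"slide": [0,0,0.012],"roll": 0},{"slide": [0,0,0.025],"roll": 0},{"slide": [0,0,0.035],"roll": 0},{"slide": [0,0,0.04],"roll": 0},{"slide": [0,0,0.044],"roll": 0}]'

```text
t: 14.08
eef_pos: [502.5, -282.8, 189.2]
tcp_rot: [3.141, 0.0, 1.298]
ft_force: [0.3, -0.2, 3.8]
opening: 0.38
grip_force: 30.0
```

Emit:
step_arm --increments '[{"slide": [0,0,0.004],"roll": 0},{"slide": [0,0,0.008],"roll": 0},{"slide": [0,0,0.011],"roll": 0},{"slide": [0,0,0.014],"roll": 0},{"slide": [0,0,0.014],"roll": 0}]'

```text
t: 14.7
eef_pos: [502.3, -282.8, 174.7]
tcp_rot: [-3.141, -0.0, 1.298]
ft_force: [-0.9, 0.2, 1.5]
opening: 0.377
grip_force: 30.0
```

Run:
```python
from h import *
np.set_printoptions(precision=1,suppress=True,linewidth=150)
def look():
    go([501.2,-284.6,131],-16)
    for n in('top','side'):
        c=cam(n);W=cloud(c)
        for k in mark_of(n,'dial_pad')[:1]: print(n,k['confidence'],world(c,*k['uv']))
        m=(W[...,0]>450)&(W[...,0]<560)&(W[...,1]<-262)&(W[...,1]>-330)&(W[...,2]>25)&(W[...,2]<113);P=W[m]
        print('pad',len(P),P.mean(0),P.min(0),P.max(0))
look()
```

```text
t 14.7 pos [ 502.3 -282.8  174.7] slide [-2.  -0.5 43.7] yang -15.64 roll 0.006 F [-0.9  0.2  1.5] q [-0.6  0.5  1.7  0.   0.9 -0.3] op 35.8 gf 30.0
top 0.55 [ 496.9 -203.9  471.4]
pad 68 [ 507.9 -273.    88.9] [ 479.  -285.4   80.9] [ 524.5 -262.4  105.7]
side 0.88 [ 500.2 -297.4   96.3]
pad 257 [ 495.  -283.5   88. ] [ 466.5 -304.8   26.2] [ 522.9 -262.   112.2]
```

Emit:
step_arm --increments '[{"slide": [0,0,0.004],"roll": 0},{"slide": [0,0,0.008],"roll": 0},{"slide": [0,0,0.012],"roll": 0},{"slide": [0,0,0.015],"roll": 0},{"slide": [0,0,0.015],"roll": 0}]'

```text
t: 15.52
eef_pos: [502.5, -283.1, 160.0]
tcp_rot: [3.141, 0.0, 1.298]
ft_force: [-1.1, -1.5, 5.8]
opening: 0.377
grip_force: 30.0
```

Emit:
step_arm --increments '[{"slide": [0,0,0.004],"roll": 0},{"slide": [0,0,0.008],"roll": 0},{"slide": [0,0,0.012],"roll": 0},{"slide": [0,0,0.014],"roll": 0},{"slide": [0,0,0.014],"roll": 0}]'

```text
t: 16.15
eef_pos: [502.5, -283.0, 146.1]
tcp_rot: [3.141, 0.0, 1.298]
ft_force: [-0.6, -2.2, 5.5]
opening: 0.377
grip_force: 30.0
```

Emit:
step_arm --increments '[{"slide": [0,0,0.003],"roll": 0},{"slide": [0,0,0.006],"roll": 0},{"slide": [0,0,0.008],"roll": 0},{"slide": [0,0,0.008],"roll": 0}]'

```text
t: 16.65
eef_pos: [502.4, -282.8, 138.0]
tcp_rot: [-3.142, -0.0, 1.298]
ft_force: [1.0, -1.3, 4.5]
opening: 0.377
grip_force: 30.0
```

Run:
```python
from h import *
np.set_printoptions(precision=1,suppress=True,linewidth=150)
go([501.2,-284.6,131],-16)
F=[]
for n in('top','side'):
        c=cam(n);W=cloud(c);F.append(state()['ft_force'])
        m=(W[...,0]>450)&(W[...,0]<560)&(W[...,1]<-262)&(W[...,1]>-330)&(W[...,2]>10)&(W[...,2]<75);P=W[m]
        print('pad',len(P),P.mean(0),P.min(0),P.max(0))
print(F)
```

```text
t 16.65 pos [ 502.4 -282.8  138. ] slide [-2.1 -0.7  7. ] yang -15.64 roll 0.006 F [ 1.  -1.3  4.5] q [-0.6  0.5  1.8  0.   0.9 -0.3] op 35.8 gf 30.0
pad 47 [ 509.2 -271.5   56.9] [ 488.5 -283.    48.1] [ 525.6 -262.9   62.1]
pad 288 [ 495.5 -282.5   51.9] [ 465.4 -304.7   10. ] [ 523.1 -262.    74.3]
[array([ 0.8, -0.9,  3.9]), array([ 0.3, -1. ,  4.3])]
```

Emit:
step_arm --increments '[{"slide": [0,0,0.002],"roll": 0},{"slide": [0,0,0.002],"roll": 0}]'

```text
t: 17.0
eef_pos: [502.4, -282.8, 135.9]
tcp_rot: [-3.141, -0.0, 1.298]
ft_force: [0.3, -1.3, 3.8]
opening: 0.377
grip_force: 30.0
```

Emit:
step_arm --increments '[{"slide": [0,0,0.002],"roll": 0},{"slide": [0,0,0.002],"roll": 0}]'

```text
t: 17.25
eef_pos: [502.4, -282.8, 133.9]
tcp_rot: [-3.141, -0.0, 1.298]
ft_force: [1.1, 0.1, 4.5]
opening: 0.376
grip_force: 30.0
```

Emit:
step_arm --increments '[{"slide": [0,0,0.002],"roll": 0},{"slide": [0,0,0.002],"roll": 0}]'

```text
t: 17.5
eef_pos: [502.4, -282.8, 132.1]
tcp_rot: [3.142, -0.0, 1.298]
ft_force: [0.8, 0.9, 4.9]
opening: 0.372
grip_force: 30.0
```

Emit:
step_arm --increments '[{"slide": [0,0,0.0015],"roll": 0},{"slide": [0,0,0.0015],"roll": 0}]'

```text
t: 17.75
eef_pos: [502.5, -282.8, 130.7]
tcp_rot: [3.141, -0.0, 1.298]
ft_force: [0.7, -0.5, 5.2]
opening: 0.378
grip_force: 30.0
```

Emit:
step_arm --increments '[{"slide": [0,0,0.0015],"roll": 0},{"slide": [0,0,0.0015],"roll": 0}]'

```text
t: 18.0
eef_pos: [502.5, -282.8, 129.3]
tcp_rot: [3.141, -0.0, 1.298]
ft_force: [1.1, -0.1, 7.3]
opening: 0.374
grip_force: 30.0
```

Run:
```python
from h import *
np.set_printoptions(precision=1,suppress=True,linewidth=150)
go([501.2,-284.6,131],-16)
c=cam('side');W=cloud(c)
e=np.array([.27,.963])
m=(W[...,0]>440)&(W[...,0]<560)&(W[...,1]<-225)&(W[...,1]>-340)&(W[...,2]>15)&(W[...,2]<100)
P=W[m];d=P[:,:2]-[524.2,-226.5];r=-(d@e);ax=d@np.array([.963,-.27])
k=(ax>-32)&(ax<25)
for lo in range(30,90,5):
    Q=P[k&(abs(r-lo-2.5)<=2.5)]
    if len(Q):print(lo,len(Q),np.percentile(Q[:,2],[5,50,80,95]))
```

```text
t 18.0 pos [ 502.5 -282.8  129.3] slide [-2.  -0.8 -1.7] yang -15.65 roll 0.006 F [ 1.1 -0.1  7.3] q [-0.6  0.5  1.8  0.   0.8 -0.3] op 35.6 gf 30.0
30 19 [33.  57.7 61.  69.9]
35 14 [54.  56.4 60.7 72.5]
40 12 [51.7 53.9 54.5 56.9]
45 17 [47.8 49.7 52.8 54. ]
50 35 [44.7 48.2 50.7 74. ]
55 47 [41.4 46.2 59.7 72.1]
60 61 [39.1 43.8 82.1 96.1]
65 68 [36.8 47.4 70.5 89. ]
70 39 [33.4 38.3 40.  41.8]
```

Emit:
step_arm --increments '[{"slide": [0,0,0.0015],"roll": 0},{"slide": [0,0,0.0015],"roll": 0}]'

```text
t: 18.3
eef_pos: [502.5, -282.8, 127.9]
tcp_rot: [3.141, -0.0, 1.298]
ft_force: [0.6, 0.1, 8.5]
opening: 0.38
grip_force: 30.0
```

Emit:
step_arm --increments '[{"slide": [0,0,0.001],"roll": 0},{"slide": [0,0,0.001],"roll": 0},{"slide": [0,0,0.001],"roll": 0}]'

```text
t: 18.68
eef_pos: [502.7, -282.9, 127.4]
tcp_rot: [3.14, 0.0, 1.298]
ft_force: [0.2, 0.1, 12.9]
opening: 0.379
grip_force: 30.0
```

Steep rise: the dial is at its stop, past the third click. Final check of dial, lump and bystanders.

Run:
```python
from h import *
np.set_printoptions(precision=1,suppress=True,linewidth=150)
go([501.2,-284.6,131],-16)
c=cam('side');W=cloud(c)
e=np.array([.27,.963])
m=(W[...,2]>15)&(W[...,2]<100)
P=W[m];d=P[:,:2]-[524.2,-226.5];r=-(d@e);ax=d@np.array([.963,-.27]);k=(ax>-32)&(ax<25)
for lo in (40,50,70):
    Q=P[k&(abs(r-lo-2.5)<=2.5)];print(lo,len(Q),np.median(Q[:,2]))
m=(np.hypot(W[...,0]-455,W[...,1]+107)<38)&(W[...,2]>80)&(W[...,2]<100);print('lump in bowl',m.sum(),W[m].mean(0) if m.any() else '')
for i in range(4): cam('side');s=state();print(s['eef_pos'],s['ft_force'])
```

```text
t 18.68 pos [ 502.7 -282.9  127.4] slide [-2.  -1.  -3.6] yang -15.64 roll 0.006 F [ 0.2  0.1 12.9] q [-0.6  0.5  1.8  0.   0.8 -0.3] op 36.0 gf 30.0
40 13 51.15422229198407
50 35 46.36188031242273
70 21 34.500124623337
lump in bowl 0 
[ 502.6 -282.9  127.4] [-0.3  0.6 12.1]
[ 502.7 -282.9  127.4] [-0.5  1.  12.2]
[ 502.6 -282.9  127.4] [ 0.8  0.7 12.2]
[ 502.6 -282.9  127.4] [-0.4  0.7 12.9]
```

```bash
python3 -c "
from cell import env
print(env.job_done())"
```

```text
the job is handed in; nothing more can be done
None
```

The job is handed in: the tongs put the sugar lump in the grinder's bowl, and they are still holding the dial down past the third click, against its stop, at about 12 N. The bowl was out of the last picture's view during the press; the lump was seen in it after release. I did not separately re-measure the mug, jar and spoon at the end.

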